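# Push the pen tray home into its corner stop

### The arm

A 6-joint arm with a two-finger parallel gripper is mounted at the origin on the work surface; the furniture and walls round the work are solid. World frame = base frame: x ahead of the robot, y to its left, z up, the work surface at z = 0. Lengths are in m, angles in rad, forces in N, time in s.
With the tool pointing down it reaches from about 0.225 to 0.875 m from the base axis. Payload 3.4 kg.
Tool frame: the origin (TCP) lies on the centre line of the jaws, within the pads' length; the fingertips stand 25 mm ahead of it and the grasp point (between the pads) lies 6 mm ahead of it; z points along the fingers, x is the direction in which the jaws open and shut, and the axes are right-handed (so a half turn about z gives the same grasp; the last joint's range is limited). The gripper opens to 85 mm and grips with 20 to 120 N. Pads are 22 mm wide; open, the fingers measure 114 mm over their backs; the gripper's body (76 mm by 85 mm) begins 54 mm behind the grasp point. The pads swing forward as they close: fully open they stand 13 mm farther back than shut.
Start: joints at [-1.44, 0.276, 1.505, -0, 1.361, -0.121], TCP at [0.143, -0.557, 0.256] pointing down, gripper open.
Joint ranges: [-2.89, 2.89], [-0.75, 2.08], [0.22, 2.7], [-1.18, 4.32], [0.11, 2.71], [-2.7, 2.7]. Speed limits (rad/s): [2.57, 2.57, 3.14, 3.14, 3.14, 3.14].

### API

Orientations are given as a unit quaternion [x, y, z, w].
In Python, from workcell import status, optics, job gives the robot as it stands. The module is installed in compiled form; this text tells all that it offers.
- The arm moves only by the tool send_rows, never from a script. Its argument "moves" is a list that holds one entry, the list of rows, each a list of 5 numbers: the shift along the tool's x, y, z in mm, then the turn about the tool's z in degrees, then the opening, from -1 (shut) to 1 (fully open). In form: [[[x, y, z, yaw, hand], ...]]. A call has 1 to 5 rows; each row is the pose to reach, as a shift and turn from the pose commanded when the call began, along the tool's axes at that moment; what a row does not reach only later rows make up. A row lasts 1/12 s, in which the tool goes at most 41.7 mm and 7.16 degrees, less where a joint would pass 70% of its speed; a pose out of reach is approached as far as the arm can. A call with a gripper value outside its range is refused whole. The fingers move at their own pace and stop on an object; "grip_force" is the grip in N (left out, the last holds). Time passes only in rows, so rows that repeat a pose let the fingers close. It gives the time, the measured TCP pose, the force and the opening at its end, in the units of the state.
- status.observe(): the state, without advancing time (a new reading comes with each control period).
- optics.camera(name): name is "scene" or "top"; returns a dict with "frame" (420x560x3 uint8, red, green, blue), "fovy" (degrees; the focal length in pixels is half the picture's height over the tangent of half this angle, whatever the lens; pixels are square), "cx", "cy" (the principal point, pixels), "k1" (the pictures are not rectified: a ray, as slopes to the right and down, at radius r is drawn at 1 + k1 r^2 times it, then the intrinsics apply), "rvec" (rotation vector, rad) and "tvec" (3), from world to camera coordinates, as OpenCV has them. Camera axes: x right, y down, z forward; pixel columns grow to the right and rows downward; lengths in m; the calibration is good to about 2 mm. A picture is of the moment at which its call begins. There is no depth.
- job.job_done(): hands the job in, once; it reports no verdict.
Trained networks look in the newest picture that a camera, given by its name, has taken for a name from the list of things; names that differ only in an ending like _2 or _b are one class to them, and where a whole thing is asked for, a point or a joint stands for the part that bears it (a point fixed in the world has none). Each returns a list of dicts, best first, with "conf" (0 to 1); they miss things now and then, are a little off and sometimes report something else, mostly with a low value. They report only what shows in the picture. A call takes as long as a camera call. They do not tell look-alikes from the thing itself.
- optics.masks_of(target, camera): "region" (420x560 bool, what is visible of it) and "at" ([column, row] in pixels, amid what is visible of it).
The state is a dict: "time_s": time; "joints": joint angles; "joint_vel": joint speeds; "effort": joint torques, N m; "tool_pos": TCP position; "eef_rot": TCP orientation; "ft_force": force on the tool from outside, world axes, zero at the start; "ft_torque": the same for the moment, N m; "opening": opening from 0.0 (shut) to 1.0 (fully open).
Only numpy, scipy, OpenCV 4.12 (cv2) and the standard library are available. Lean on these libraries where they do the work, as an engineer would, in place of code of your own. Each camera call takes 0.05 s, during which the arm holds its last target.

### The job

The pen tray has been left askew: push it along the desk with the fingertips, with its pens and eraser still lying in it, into the L-shaped steel stop until it is home, one long side flush against the long bar and one end flush against the short bar. Only push the tray by its walls: do not lift or tip it, do not touch what lies in it, and leave the other things on the desk where they are. Finish clear of everything.

Things in the scene. Friction and masses are not known exactly. Their poses are not given: they have to be found in the camera images.
- tray: Loose, low, open pen tray of light folded steel, 90 mm (its x) by 250 mm (its y) by 17 mm high (z), vertical walls 2 mm thick, about 0.22 kg plus 0.06 kg of contents. Origin: centre of its underside. It slides under a push of a few newtons; push its outer walls with the fingertips 5 to 12 mm above the desk; pushed at one point off-centre it swings round.
- tray_stop: L-shaped dark steel stop fixed to the desk: two bars 14 mm thick, 24 mm high. Origin: desk point under the centre of the tray when home. In its frame (x away from the robot, y left; turned up to 0.25 rad) the long bar runs y -127..149 mm, inner face at x=45 mm; the short bar runs x -45..45 mm, inner face at y=125 mm; other sides open. The tray starts 50-100 mm short of home in -x and -y, turned up to 0.3 rad.
- eraser: Eraser lying in the tray, 21x52x12 mm; origin: centre of its underside
- marker: Green and white marker pen lying in the tray, 17x135x16 mm; origin: its middle, underside
- ballpoint: Blue ballpoint pen lying in the tray, 12x145x9 mm; origin: its middle, underside
- stapler: Bystander, loose on the desk: dark stapler, 130x34x48 mm; origin: centre of its underside
- glue_stick: Bystander, loose on the desk: glue stick standing upright, 24 mm across, 92 mm tall; origin: centre of its underside
- usb_stick: Bystander, loose on the desk: small black memory stick lying flat, 18x48x8 mm; origin: centre of its underside
- clip_a: Bystander, loose on the desk: larger black binder clip, 50x32x30 mm; origin: centre of its underside
- clip_b: Bystander, loose on the desk: smaller black binder clip, 45x29x27 mm; origin: centre of its underside
There are look-alikes about, which are no part of the job. Of the things that look like the eraser, the smallest one is meant. Of the things like the ballpoint, leave any that is pink; of the rest the smaller one is meant.

How it is judged:
By the outcome, as a careful person would: the job done as asked, in the order asked, and still so for the second after the job is handed in, with the robot touching nothing.
It also fails if it takes over 58 s, if anything falls off the work surface, if the arm or the gripper's body presses on something with over 40 N, if the wrist force passes 120 N, or if a joint passes its speed limit or range.

## Working session

There is one attempt and no reset: what is moved stays moved. The work goes in short steps, Python scripts to look and compute and a tool call to move; the robot and the scene stay as the last step left them, time stands still between calls to the robot, and variables do not carry over. Pictures are saved under pics/ and viewed, and the job is handed in when it is done.

Besides the shell and the picture viewer there is one more tool, called after "Call:" in YAML: its name, and indented under it one key for each argument. send_rows: Moves the arm, as the interface text tells. Its arguments: {"type":"object","properties":{"moves":{"type":"array","items":{"type":"array","items":{"type":"array","items":{"type":"number"}}}},"grip_force":{"type":"number"}},"required":["moves"]}

```bash
mkdir -p pics
cat > h.py <<'E'
import numpy as np, cv2
from workcell import status, optics, job
def cam(n):
    c=optics.camera(n); return c
def K(c):
    f=c['frame'].shape[0]/2/np.tan(np.radians(c['fovy'])/2)
    return np.array([[f,0,c['cx']],[0,f,c['cy']],[0,0,1.]]), np.array([c['k1'],0,0,0,0.])
def proj(c,P):
    k,d=K(c); return cv2.projectPoints(np.array(P,float).reshape(-1,1,3),np.array(c['rvec'],float),np.array(c['tvec'],float),k,d)[0][:,0]
def unproj(c,px,z=0.):
    k,d=K(c); px=np.array(px,float).reshape(-1,1,2)
    r=cv2.undistortPoints(px,k,d)[:,0]
    R=cv2.Rodrigues(np.array(c['rvec'],float))[0]; t=np.array(c['tvec'],float).ravel()
    o=-R.T@t; D=np.c_[r,np.ones(len(r))]@R
    s=(z-o[2])/D[:,2]; return o+D*s[:,None]
def save(n,im): cv2.imwrite('pics/'+n,im[...,::-1])
E
python3 - <<'E'
from h import *
for n in ['top','scene']:
    c=cam(n); save(n+'0.png',c['frame']); print(n,c['fovy'],c['cx'],c['cy'],c['k1'],c['rvec'],c['tvec'])
    for t in ['tray','tray_stop','eraser','marker','ballpoint','stapler','glue_stick','usb_stick','clip_a']:
        for m in optics.masks_of(t,n):
            if m['conf']>.3: print(t,round(m['conf'],2),np.round(m['at']),m['region'].sum(),np.round(unproj(c,m['at'])[0],3))
print(status.observe())
E
```

```text
top 43.043115088360395 288.36184575747103 209.35478518080353 0.04481162011373578 [ 2.1803241  -2.15277485  0.14009062] [-0.10819403  0.59329539  1.31079186]
tray 0.65 [289. 218.] 2996 [ 0.578 -0.103  0.   ]
tray_stop 0.7 [245. 167.] 1012 [0.71  0.013 0.   ]
eraser 0.81 [249. 270.] 338 [ 0.44  -0.002  0.   ]
eraser 0.63 [180. 197.] 352 [0.627 0.18  0.   ]
eraser 0.5 [409. 260.] 171 [ 0.471 -0.411  0.   ]
marker 0.68 [290. 208.] 226 [ 0.602 -0.106  0.   ]
ballpoint 0.87 [317. 307.] 394 [ 0.351 -0.177  0.   ]
ballpoint 0.64 [310. 150.] 46 [ 0.756 -0.155  0.   ]
ballpoint 0.61 [294. 223.] 185 [ 0.563 -0.117  0.   ]
ballpoint 0.5 [397. 200.] 134 [ 0.628 -0.382  0.   ]
stapler 0.7 [161. 249.] 620 [0.493 0.225 0.   ]
usb_stick 0.58 [250. 145.] 105 [0.768 0.003 0.   ]
clip_a 0.53 [282. 146.] 85 [ 0.767 -0.081  0.   ]
clip_a 0.52 [307. 150.] 57 [ 0.755 -0.148  0.   ]
scene 57.355176074535485 277.7806842423667 207.54673828007193 -0.012940790468184544 [ 0.77960811 -2.3119761   1.35261038] [0.40988195 0.23652782 0.6387325 ]
tray 0.88 [277. 221.] 1541 [ 0.591 -0.087  0.   ]
tray_stop 0.84 [215. 2
[... 684 characters left out ...]
 0.785 -0.088  0.   ]
{'time_s': 1.0, 'joints': array([-1.43999765e+00,  2.75884003e-01,  1.50492218e+00, -6.99292972e-06,
        1.36069728e+00, -1.21002433e-01]), 'joint_vel': array([-0.00062693, -0.00135922, -0.00017873,  0.00043711,  0.00100345,
        0.00018374]), 'effort': array([-3.37741749e-04, -4.16665113e+01, -2.46102744e+01, -5.54539456e-04,
        3.50325848e-07, -1.63283147e-05]), 'tool_pos': array([ 0.14325409, -0.55688831,  0.25632829]), 'eef_rot': array([ 7.90300604e-01, -6.12719311e-01,  2.92824384e-05,  3.38095219e-05]), 'ft_force': array([-0.30739126,  0.61676867, -0.30636892]), 'ft_torque': array([-0.01512954,  0.00312883, -0.05962637]), 'opening': 0.9976605758977156}
```

Run:
```python
from h import *
c=cam('top'); f=c['frame']
crop=f[120:290,150:420]; save('top_crop0.png',cv2.resize(crop,None,fx=2.9,fy=2.9,interpolation=cv2.INTER_CUBIC))
```

```text
(no output)
```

View pics/top0.png

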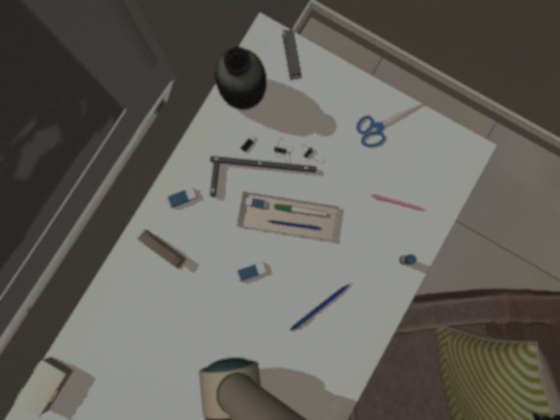

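View pics/scene0.png

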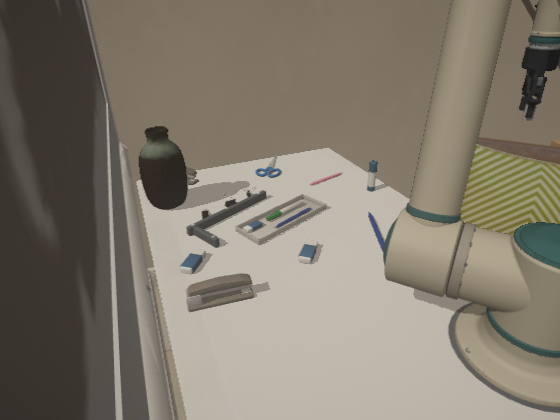

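View pics/top_crop0.png

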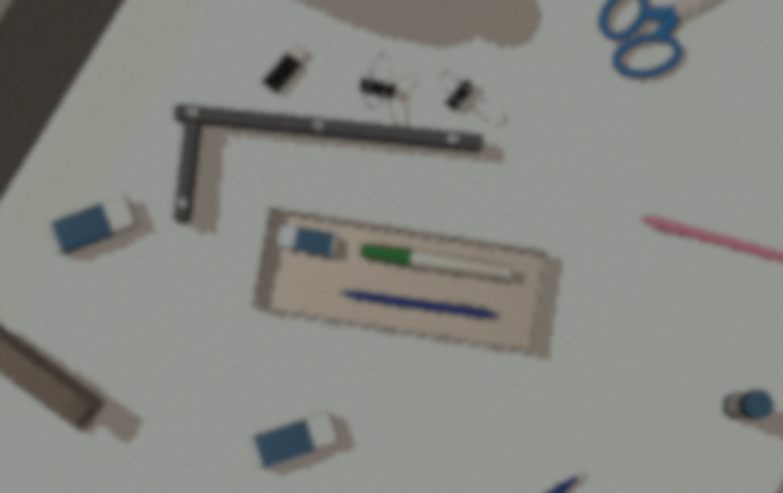

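The tray, at top px (290,217), holds the eraser (258,203), marker (300,210) and blue ballpoint (294,224). The look-alikes lie outside it: erasers at (182,197) and (252,271), a large blue pen at (320,307) and a pink pen at (397,202). The stop's corner is at (211,157). Next I fit the tray and stop poses.

```bash
cat >> h.py <<'E'
from scipy.optimize import minimize
from scipy.spatial import ConvexHull
def box(x0,x1,y0,y1,h): return np.array([[x,y,z] for x in(x0,x1) for y in(y0,y1) for z in(0,h)])/1000.
TRAY=[box(-45,45,-125,125,17)]
STOP=[box(45,59,-127,149,24),box(-45,45,125,139,24)]
def place(P,p):
    s,co=np.sin(p[2]),np.cos(p[2]); Q=P.copy(); Q[:,0]=p[0]+co*P[:,0]-s*P[:,1]; Q[:,1]=p[1]+s*P[:,0]+co*P[:,1]; return Q
def sil(c,model,p,S=4):
    h,w=c['frame'].shape[:2]; im=np.zeros((h*S,w*S),np.uint8)
    for b in model:
        q=proj(c,place(b,p)); hull=cv2.convexHull(q.astype(np.float32))[:,0]
        cv2.fillConvexPoly(im,np.round((hull+.5)*S*16-8).astype(np.int32),255,shift=4)
    return cv2.resize(im,(w,h),interpolation=cv2.INTER_AREA)/255.
def fit(views,model,p0):
    ms=[(c,cv2.GaussianBlur(m.astype(np.float32),(0,0),1.0)) for c,m in views]
    def cost(p):
        return sum(((cv2.GaussianBlur(sil(c,model,p).astype(np.float32),(0,0),1.0)-m)**2).sum()/m.sum() for c,m in ms)
    best=None
    for d in [(.0,.0,.0)]:
        r=minimize(cost,np.array(p0)+d,method='Nelder-Mead',options=dict(initial_simplex=np.array(p0)+np.array([[0,0,0],[.02,0,0],[0,.02,0],[0,0,.08]]),xatol=1e-4,fatol=1e-5,maxiter=150))
    return r.x,r.fun
def overlay(c,items,S=1):
    im=c['frame'].copy(); im=cv2.resize(im,None,fx=S,fy=S,interpolation=cv2.INTER_CUBIC)
    for model,p,col in items:
        for b in model:
            q=proj(c,place(b,p)); 
            for i in range(8):
                for j in range(i):
                    if bin(i^j).count('1')==1: cv2.line(im,tuple(int(v) for v in np.round((q[i]+.5)*S-.5)),tuple(int(v) for v in np.round((q[j]+.5)*S-.5)),col,1,cv2.LINE_AA)
    return im
E
cat > meas.py <<'E'
from h import *
import sys
tag=sys.argv[1]; tp0=eval(sys.argv[2]); sp0=(.66,-.03,-.1)
V={'tray':[],'tray_stop':[]}; C={}
for n in ['top','scene']:
    c=cam(n); C[n]=c
    for t in V:
        m=optics.masks_of(t,n)
        if m and m[0]['conf']>.3: V[t].append((c,m[0]['region']))
res={}
for t,mod,p0 in (('tray',TRAY,tp0),('tray_stop',STOP,sp0)):
    for v in V[t]+[None]:
        r,f=fit(V[t] if v is None else [v],mod,p0); print(t,np.round(r,4),round(f,3))
    res[t]=r
np.save('res_%s.npy'%tag,np.array([res['tray'],res['tray_stop']]))
save('ov_top_%s.png'%tag,overlay(C['top'],[(TRAY,res['tray'],(255,0,0)),(STOP,res['tray_stop'],(0,255,0))],4)[540:1040,700:1440])
save('ov_sc_%s.png'%tag,overlay(C['scene'],[(TRAY,res['tray'],(255,0,0)),(STOP,res['tray_stop'],(0,255,0))],4)[700:1060,680:1400])
E
python3 meas.py a '(.58,-.1,-.1)'
```

```text
tray [ 0.5807 -0.0991 -0.1423] 0.22
tray [ 0.5845 -0.1019 -0.1414] 0.221
tray [ 0.5821 -0.1002 -0.1428] 0.457
tray_stop [ 0.6622 -0.0407 -0.0861] 0.017
tray_stop [ 0.6667 -0.0436 -0.0913] 0.031
tray_stop [ 0.6629 -0.0414 -0.0876] 0.082
```

View pics/ov_top_a.png

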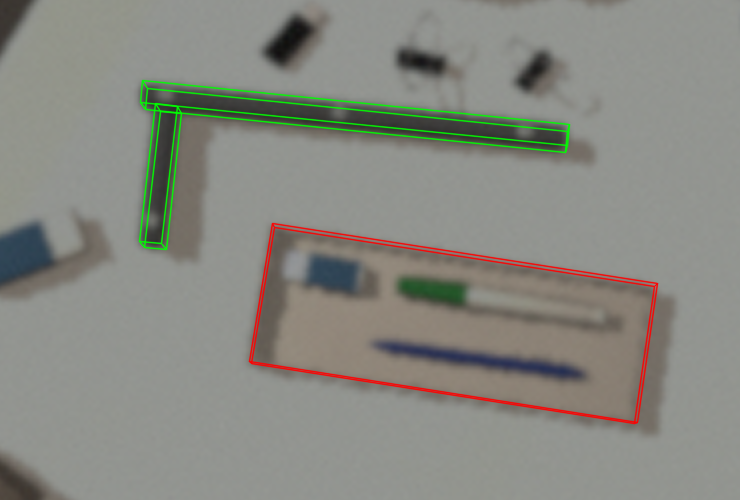

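View pics/ov_sc_a.png

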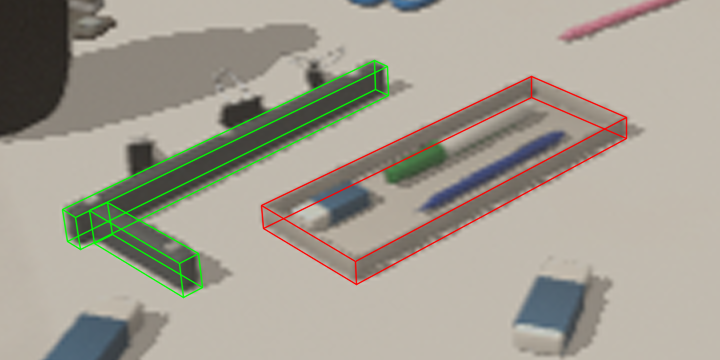

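The wireframes match both pictures well. The tray needs about 75 mm along stop x and 66 mm along stop y. I'll push it in x with two spread fingertips, then push the end in y, then re-seat.

```bash
cat > go.py <<'E'
from h import *
import sys
ST=np.load('res_a.npy')[1]
def stopw(x,y):
    c,s=np.cos(ST[2]),np.sin(ST[2]); return ST[0]+c*x-s*y, ST[1]+s*x+c*y
def to(x,y,z,ang=None):
    """stop-frame target (m), tool x world angle deg -> tool shift"""
    from scipy.spatial.transform import Rotation as R
    o=status.observe(); M=R.from_quat(o['eef_rot']).as_matrix()
    w=np.array([*stopw(x,y),z]); d=M.T@(w-o['tool_pos'])*1000
    a=np.degrees(np.arctan2(M[1,0],M[0,0])); 
    yaw=0 if ang is None else -((ang-a+180)%360-180)
    c,s=np.cos(ST[2]),np.sin(ST[2]); q=np.array([[c,s],[-s,c]])@(o['tool_pos'][:2]-ST[:2])*1000
    print('shift',np.round(d,1),'yaw',round(yaw,1),'| xang',round(a,1),'stopframe',np.round(q,1),'z',round(o['tool_pos'][2]*1000,1),'F',np.round(o['ft_force'],1),'t',round(o['time_s'],2),'open',round(o['opening'],2))
if __name__=='__main__': to(*[float(v) for v in sys.argv[1:]])
E
python3 go.py -.160 -.066 .15 -95
python3 - <<'E'
from h import *
c=cam('top')
for m in optics.masks_of('eraser','top'):
    ys,xs=np.nonzero(m['region']); P=unproj(c,np.c_[xs,ys],.006); print(np.round(m['at']),P[:,:2].min(0).round(3),P[:,:2].max(0).round(3))
print(unproj(c,[[372,195],[425,210]]).round(3))
E
```

```text
shift [-360.8 -458.9  106.3] yaw 19.4 | xang -75.6 stopframe [-472.6 -559. ] z 256.3 F [ 0.  -0.8  0.1] t 1.35 open 1.0
[253. 268.] [ 0.416 -0.043] [0.462 0.028]
[257. 204.] [ 0.601 -0.041] [0.629 0.011]
[254. 167.] [ 0.633 -0.169] [0.733 0.102]
[[ 0.639 -0.319  0.   ]
 [ 0.602 -0.456  0.   ]]
```

Call:
send_rows:
  moves:
    - [[-22,-28,6,0,1],[-44,-56,12,0,1],[-66,-84,18,0,1],[-88,-112,24,0,1],[-110,-140,30,0,1]]

```text
time_s: 1.87
tool_pos: [0.2521, -0.4142, 0.2261]
eef_rot: [0.79, -0.613, 0.0, 0.0]
ft_force: [0.7, 0.1, -0.7]
opening: 0.999
```

Call:
send_rows:
  moves:
    - [[-22,-28,6,0,1],[-44,-56,12,0,1],[-66,-84,18,0,1],[-88,-112,24,0,1],[-110,-140,30,0,1]]

```text
time_s: 2.28
tool_pos: [0.3604, -0.2726, 0.1963]
eef_rot: [0.79, -0.613, 0.0, 0.0]
ft_force: [0.8, -0.5, 0.2]
opening: 0.992
```

Call:
send_rows:
  moves:
    - [[-22,-28,6,4,1],[-44,-56,12,8,1],[-66,-84,18,12,1],[-88,-112,24,16,1],[-110,-140,30,19.4,1]]

```text
time_s: 2.7
tool_pos: [0.4687, -0.1311, 0.1663]
eef_rot: [-0.675, 0.738, -0.0, 0.0]
ft_force: [-0.1, -0.5, 0.2]
opening: 1.002
```

```bash
python3 go.py -.160 -.066 .06 -95
```

```text
shift [-40.5 -25.4 106.3] yaw -0.2 | xang -95.2 stopframe [-185.6 -106.4] z 166.3 F [-0.1 -0.5  0.2] t 2.7 open 1.0
```

Call:
send_rows:
  moves:
    - [[-20,-13,10,0,1],[-40.5,-25.5,20,0,1],[-40.5,-25.5,55,0,1],[-40.5,-25.5,90,0,1],[-40.5,-25.5,120,0,1]]

```text
time_s: 3.12
tool_pos: [0.497, -0.0938, 0.045]
eef_rot: [-0.676, 0.737, -0.0, 0.0]
ft_force: [0.1, 0.7, -0.4]
opening: 0.997
```

```bash
python3 go.py -.160 -.066 .03 -95
python3 - <<'E'
from h import *
for n in ['scene','top']:
    c=cam(n); f=c['frame']
    save(n+'1.png',cv2.resize(f[130:310,170:430],None,fx=3,fy=3,interpolation=cv2.INTER_CUBIC))
o=status.observe()
E
```

```text
shift [-0.7 -0.7 15. ] yaw 0.1 | xang -94.9 stopframe [-160.7  -66.7] z 45.0 F [ 0.1  0.7 -0.4] t 3.12 open 1.0
```

View pics/scene1.png

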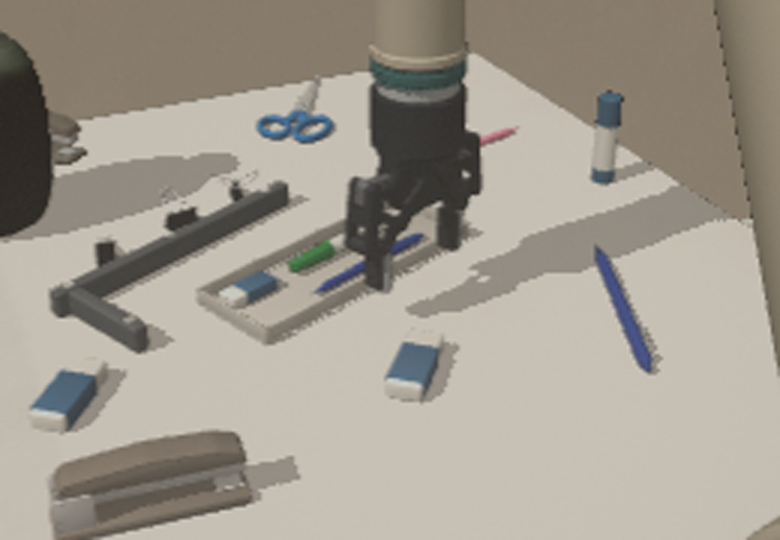

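View pics/top1.png

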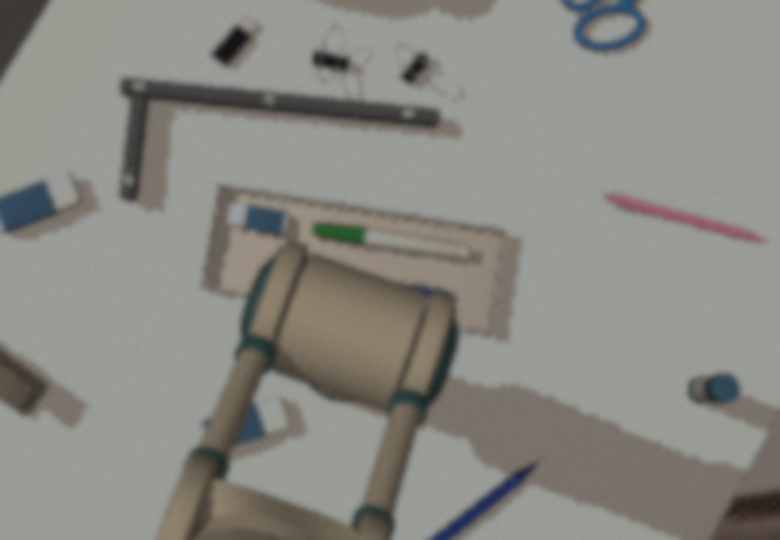

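The open hand hangs just outside the tray's near wall. In the scene crop the left fingertip is at (377,288), which is full px (296,226). I work out its height from that.

Run:
```python
from h import *
from go import stopw
c=cam('scene')
for yy in (-.024,-.009):
  for xx in (-.171,-.160):
    w=stopw(xx,yy); print(yy,xx,[(int(z*1000),proj(c,[[*w,z]])[0].round(1).tolist()) for z in (.01,.02,.03,.04)])
```

```text
-0.024 -0.171 [(10, [300.1, 236.1]), (20, [300.1, 232.7]), (30, [300.1, 229.2]), (40, [300.2, 225.6])]
-0.024 -0.16 [(10, [296.7, 234.5]), (20, [296.7, 231.1]), (30, [296.7, 227.6]), (40, [296.7, 224.1])]
-0.009 -0.171 [(10, [296.1, 238.7]), (20, [296.1, 235.2]), (30, [296.1, 231.7]), (40, [296.1, 228.1])]
-0.009 -0.16 [(10, [292.7, 237.0]), (20, [292.6, 233.6]), (30, [292.6, 230.1]), (40, [292.6, 226.5])]
```

Call:
send_rows:
  moves:
    - [[0,0,6,0,1],[0,0,12,0,1],[0,0,16,0,1],[0,0,18,0,1]]

```text
time_s: 3.6
tool_pos: [0.4972, -0.0949, 0.0289]
eef_rot: [-0.676, 0.737, -0.001, 0.0]
ft_force: [0.5, 0.9, -0.0]
opening: 0.998
```

Call:
send_rows:
  moves:
    - [[0,0,2,0,1],[0,0,4,0,1],[0,0,6,0,1],[0,0,6,0,1]]

```text
time_s: 3.93
tool_pos: [0.4966, -0.0945, 0.0221]
eef_rot: [-0.676, 0.737, 0.0, -0.0]
ft_force: [0.5, 0.6, 0.7]
opening: 1.001
```

Run:
```python
from h import *
c=cam('scene'); f=c['frame']
save('scene2.png',cv2.resize(f[170:260,230:350],None,fx=6,fy=6,interpolation=cv2.INTER_CUBIC))
```

```text
(no output)
```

View pics/scene2.png

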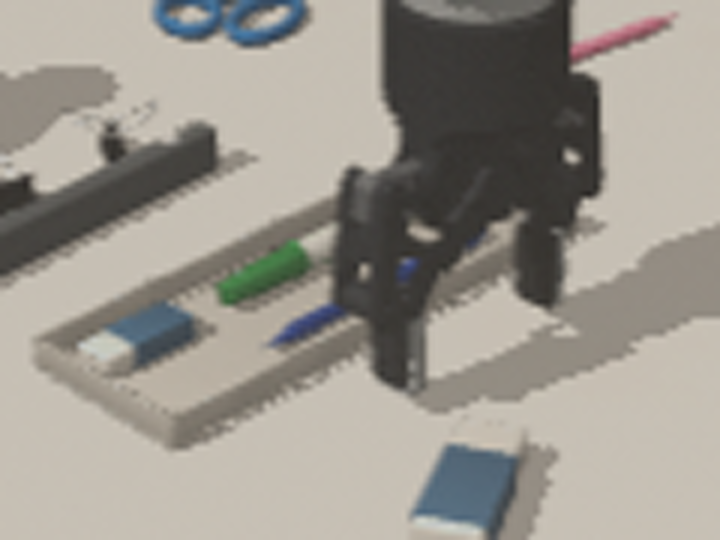

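Call:
send_rows:
  moves:
    - [[0,-5,1,0,1],[0,-10,2,0,1],[0,-15,2,0,1],[0,-20,2,0,1],[0,-25,2,0,1]]

```text
time_s: 4.4
tool_pos: [0.5225, -0.0968, 0.0203]
eef_rot: [-0.676, 0.737, -0.0, 0.0]
ft_force: [-1.8, 1.0, 0.5]
opening: 1.003
```

Call:
send_rows:
  moves:
    - [[0,-4,0,0,1],[0,-8,0,0,1],[0,-12,0,0,1],[0,-16,0,0,1],[0,-20,0,0,1]]

```text
time_s: 4.82
tool_pos: [0.5416, -0.0984, 0.0202]
eef_rot: [-0.676, 0.737, 0.0, -0.0]
ft_force: [-1.5, 0.5, 1.0]
opening: 1.0
```

```bash
python3 go.py -.06 -.066 .02 -95; python3 meas.py b '(.6,-.1,-.1)'
```

```text
shift [ -1.3 -55.9   0.2] yaw 0.0 | xang -95.0 stopframe [-115.9  -67.4] z 20.2 F [-1.5  0.5  1. ] t 4.82 open 1.0
tray [ 0.5999 -0.0976 -0.0703] 1.607
tray [ 0.6034 -0.097  -0.1016] 0.686
tray [ 0.6017 -0.0978 -0.0822] 2.318
tray_stop [ 0.6623 -0.0406 -0.0862] 0.014
tray_stop [ 0.668  -0.0437 -0.0708] 0.093
tray_stop [ 0.663  -0.0406 -0.0865] 0.157
```

View pics/ov_sc_b.png

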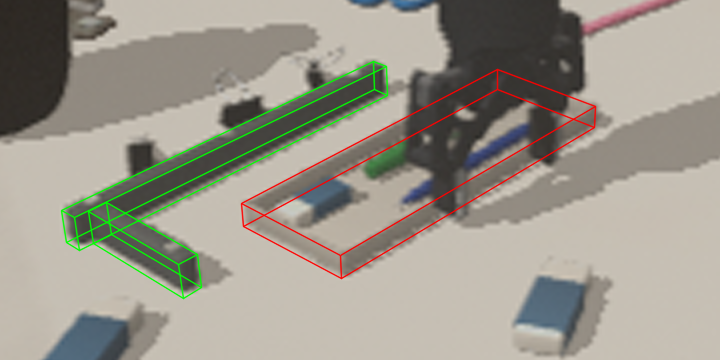

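The tray is following the fingers and has turned square to the stop. I continue the push.

Call:
send_rows:
  moves:
    - [[0,-5,0,0,1],[0,-10,0,0,1],[0,-15,0,0,1],[0,-20,0,0,1],[0,-25,0,0,1]]

```text
time_s: 5.53
tool_pos: [0.567, -0.1006, 0.0202]
eef_rot: [-0.676, 0.737, 0.0, -0.0]
ft_force: [-1.7, 0.2, 0.8]
opening: 0.999
```

Call:
send_rows:
  moves:
    - [[0,-5,0,0,1],[0,-10,0,0,1],[0,-15,0,0,1],[0,-20,0,0,1],[0,-23,0,0,1]]

```text
time_s: 5.95
tool_pos: [0.5904, -0.1028, 0.0202]
eef_rot: [-0.676, 0.737, -0.0, 0.0]
ft_force: [-1.1, -0.8, -0.0]
opening: 1.0
```

Call:
send_rows:
  moves:
    - [[0,-1,0,0,1],[0,-2,0,0,1],[0,-3,0,0,1],[0,-4,0,0,1]]

```text
time_s: 6.28
tool_pos: [0.593, -0.1029, 0.0203]
eef_rot: [-0.676, 0.737, 0.0, -0.0]
ft_force: [-2.1, 0.4, -0.3]
opening: 0.998
```

```bash
python3 go.py -.06 -.066 .02 -95
```

```text
shift [-1.4 -4.3  0.3] yaw 0.0 | xang -95.0 stopframe [-64.3 -67.4] z 20.3 F [-2.1  0.4 -0.3] t 6.28 open 1.0
```

Call:
send_rows:
  moves:
    - [[0,-1.5,0,0,1],[0,-3,0,0,1],[0,-4,0,0,1],[0,-5,0,0,1],[0,-6,0,0,1]]

```text
time_s: 6.7
tool_pos: [0.5993, -0.1034, 0.0203]
eef_rot: [-0.676, 0.737, 0.0, -0.0]
ft_force: [-1.5, 0.9, -0.9]
opening: 1.001
```

Call:
send_rows:
  moves:
    - [[0,-1,0,0,1],[0,-2,0,0,1]]

```text
time_s: 6.87
tool_pos: [0.6011, -0.1036, 0.0203]
eef_rot: [-0.676, 0.737, 0.0, -0.0]
ft_force: [-3.9, 0.2, 2.5]
opening: 1.0
```

Call:
send_rows:
  moves:
    - [[0,-1,0,0,1],[0,-1,0,0,1]]

```text
time_s: 7.03
tool_pos: [0.6011, -0.1036, 0.0203]
eef_rot: [-0.676, 0.737, 0.001, -0.001]
ft_force: [-5.3, -0.4, 2.4]
opening: 0.995
```

Call:
send_rows:
  moves:
    - [[0,-1,0,0,1],[0,-2,0,0,1],[0,-2,0,0,1]]

```text
time_s: 7.28
tool_pos: [0.6012, -0.1036, 0.0202]
eef_rot: [-0.676, 0.737, 0.002, -0.002]
ft_force: [-9.3, -0.8, 6.3]
opening: 1.001
```

```bash
python3 go.py -.06 -.066 .02 -95
```

```text
shift [-1.4  4.   0.2] yaw 0.0 | xang -95.0 stopframe [-56.  -67.4] z 20.2 F [-9.3 -0.8  6.3] t 7.28 open 1.0
```

Seated on the long bar: the tool is at -56 mm in the stop frame, as predicted, and the force has risen to 9 N. I back off, rise and turn for the end push.

Call:
send_rows:
  moves:
    - [[0,8,0,0,1],[0,20,0,0,1],[0,33,0,0,1],[0,35,-30,0,1],[0,35,-60,0,1]]

```text
time_s: 7.7
tool_pos: [0.5678, -0.1003, 0.0793]
eef_rot: [-0.676, 0.737, 0.002, -0.001]
ft_force: [0.9, -0.2, -0.1]
opening: 1.005
```

Call:
send_rows:
  moves:
    - [[0,0,-25,-7,-0.3],[0,0,-40,-14,-0.3],[10,0,-50,-21,-0.3],[30,0,-60,-28,-0.3],[50,0,-60,-35,-0.3]]

```text
time_s: 8.12
tool_pos: [0.5677, -0.1514, 0.1432]
eef_rot: [0.868, -0.497, 0.004, -0.001]
ft_force: [0.3, -0.5, 0.8]
opening: 0.349
```

Call:
send_rows:
  moves:
    - [[0,0,0,-7,-0.3],[0,0,0,-14,-0.3],[0,0,0,-21,-0.3],[0,0,0,-28,-0.3],[0,0,0,-35,-0.3]]

```text
time_s: 8.53
tool_pos: [0.5663, -0.1511, 0.1406]
eef_rot: [0.977, -0.213, 0.002, 0.0]
ft_force: [0.2, -0.2, -0.3]
opening: 0.351
```

```bash
python3 go.py -.008 -.230 .06 -5; python3 meas.py c '(.655,-.105,-.087)'
```

```text
shift [111.5  79.4  81. ] yaw -19.6 | xang -24.6 stopframe [ -86.6 -117.7] z 140.6 F [ 0.2 -0.2 -0.3] t 8.53 open 0.35
tray [ 0.6596 -0.098  -0.0526] 1.651
tray [ 0.6611 -0.1072 -0.068 ] 0.26
tray [ 0.6595 -0.1023 -0.0573] 1.937
tray_stop [ 0.6636 -0.0406 -0.0783] 0.201
tray_stop [ 17.9361 -42.9217  56.3483] 0.714
tray_stop [ 83.8396 -92.074   -6.2165] 1.524
```

View pics/ov_sc_c.png

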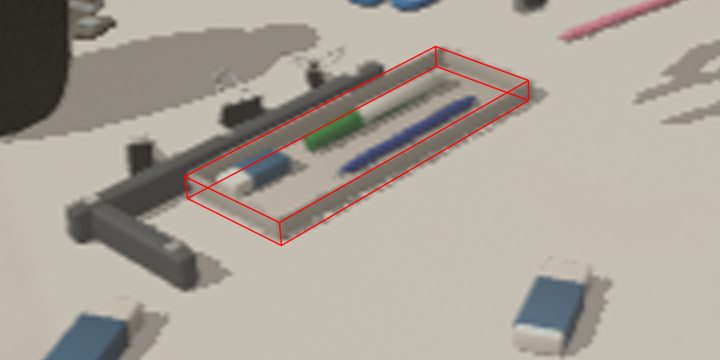

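View pics/ov_top_c.png

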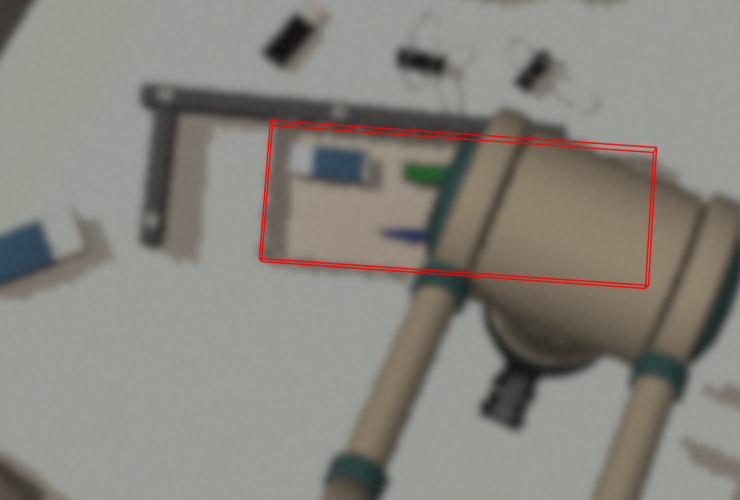

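Call:
send_rows:
  moves:
    - [[28,20,0,-6,-0.3],[56,40,0,-12,-0.3],[84,60,0,-18,-0.3],[111,79,15,-19.6,-0.3],[111.5,79.5,45,-19.6,-0.3]]

```text
time_s: 9.25
tool_pos: [0.6393, -0.2778, 0.099]
eef_rot: [0.999, -0.048, 0.007, 0.005]
ft_force: [1.3, -0.9, -0.7]
opening: 0.35
```

```bash
python3 go.py -.008 -.230 .06 -5
python3 - <<'E'
from h import *
for n in ['scene','top']:
    c=cam(n); f=c['frame']
    save(n+'4.png',cv2.resize(f[130:310,170:430],None,fx=3,fy=3,interpolation=cv2.INTER_CUBIC))
E
```

```text
shift [-5.8 -7.9 38.9] yaw -0.5 | xang -5.5 stopframe [  -2.9 -237.6] z 99.0 F [ 1.3 -0.9 -0.7] t 9.25 open 0.35
```

View pics/scene4.png

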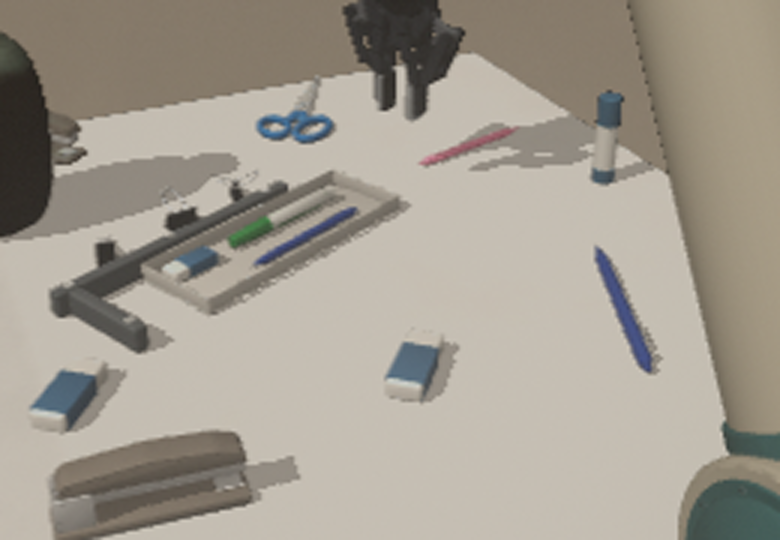

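View pics/top4.png

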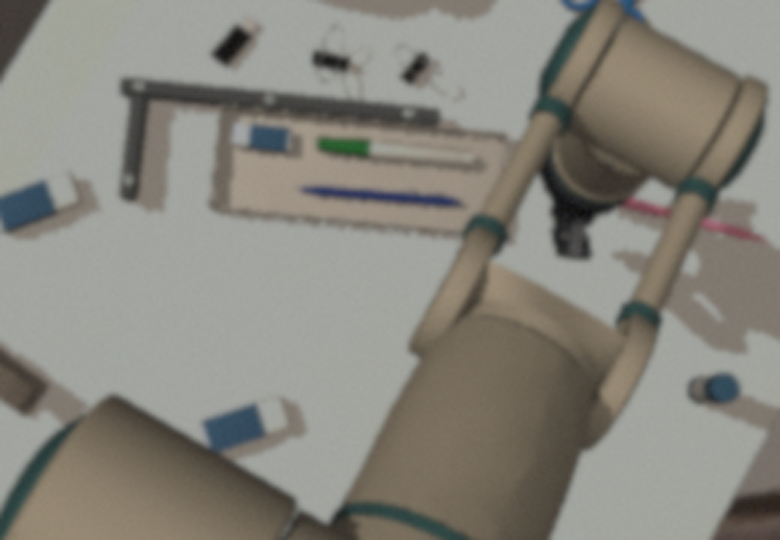

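Call:
send_rows:
  moves:
    - [[-5,-10,15,-0.5,-0.3],[-5,-12,30,-0.5,-0.3],[-5,-12,45,-0.5,-0.3],[-5,-12,57,-0.5,-0.3],[-5,-12,57,-0.5,-0.3]]

```text
time_s: 9.77
tool_pos: [0.6272, -0.2558, 0.0365]
eef_rot: [0.999, -0.042, -0.002, -0.001]
ft_force: [-0.5, 0.3, 0.2]
opening: 0.351
```

```bash
python3 go.py -.008 -.225 .03 -5
python3 - <<'E'
from h import *
from go import stopw
c=cam('scene'); f=c['frame']
save('scene5.png',cv2.resize(f[130:220,250:370],None,fx=6,fy=6,interpolation=cv2.INTER_CUBIC))
o=status.observe(); R=cv2.Rodrigues(np.zeros(3))[0]
from scipy.spatial.transform import Rotation as Ro
M=Ro.from_quat(o['eef_rot']).as_matrix()
for s in(-20,20):
  for a in (12,16,20,25):
    print(s,a,((proj(c,[o['tool_pos']+M@np.array([s,0,a])/1000])[0]-[250,130])*6).round())
E
```

```text
shift [8.9 8.3 6.5] yaw 0.1 | xang -4.9 stopframe [ -16.9 -216.8] z 36.5 F [-0.5  0.3  0.2] t 9.77 open 0.35
-20 12 [345. 348.]
-20 16 [344. 356.]
-20 20 [344. 363.]
-20 25 [344. 372.]
20 12 [283. 326.]
20 16 [283. 333.]
20 20 [283. 340.]
20 25 [283. 349.]
```

View pics/scene5.png

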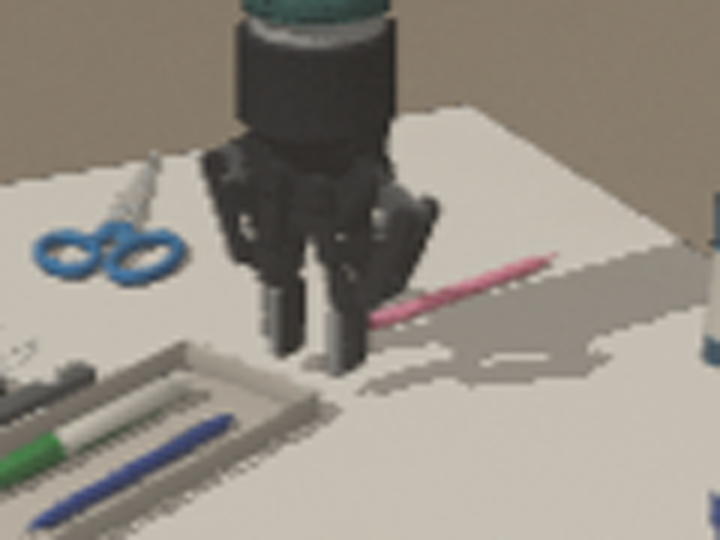

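The tips are 22–25 mm ahead at this opening, which puts them about 12–14 mm above the desk. They stand behind the tray's -y end wall and clear of the pink pen. I lower 5 mm, recentre and push.

Call:
send_rows:
  moves:
    - [[4,2,2,0,-0.3],[8,2,4,0,-0.3],[10,2,5,0,-0.3],[10,2,5,0,-0.3]]

```text
time_s: 10.15
tool_pos: [0.6397, -0.2606, 0.0339]
eef_rot: [0.999, -0.043, 0.001, 0.0]
ft_force: [-0.1, -0.7, -0.6]
opening: 0.349
```

```bash
python3 go.py -.008 -.137 .03 -5
```

```text
shift [ -3.8 -83.5   3.8] yaw 0.1 | xang -4.9 stopframe [  -4.  -220.4] z 33.9 F [-0.1 -0.7 -0.6] t 10.15 open 0.35
```

Call:
send_rows:
  moves:
    - [[-2,0,1,0,-0.3],[-2,0,2,0,-0.3],[-2,0,2,0,-0.3]]

```text
time_s: 10.4
tool_pos: [0.6361, -0.26, 0.0312]
eef_rot: [0.999, -0.043, -0.0, -0.0]
ft_force: [0.9, -0.2, -0.1]
opening: 0.347
```

```bash
python3 go.py -.008 -.137 .03 -5
```

```text
shift [ -0.2 -83.1   1.2] yaw 0.1 | xang -4.9 stopframe [  -7.6 -220.1] z 31.2 F [ 0.9 -0.2 -0.1] t 10.4 open 0.35
```

Tip height is about 7–9 mm, so I push along stop +y (tool -y).

Call:
send_rows:
  moves:
    - [[0,-5,0,0,-0.3],[0,-10,0,0,-0.3],[0,-14,0,0,-0.3],[0,-18,0,0,-0.3],[0,-22,0,0,-0.3]]

```text
time_s: 10.82
tool_pos: [0.6385, -0.2376, 0.0314]
eef_rot: [0.999, -0.042, 0.0, 0.0]
ft_force: [-0.6, -1.2, -0.4]
opening: 0.35
```

Call:
send_rows:
  moves:
    - [[0,-4,0,0,-0.3],[0,-8,0,0,-0.3],[0,-12,0,0,-0.3],[0,-16,0,0,-0.3],[0,-20,0,0,-0.3]]

```text
time_s: 11.23
tool_pos: [0.6402, -0.218, 0.0313]
eef_rot: [0.999, -0.042, 0.0, 0.0]
ft_force: [0.3, -1.4, 0.2]
opening: 0.352
```

```bash
python3 go.py -.008 -.137 .03 -5;python3 - <<'E'
from h import *
for n in ['scene','top']:
    c=cam(n); f=c['frame']
    save(n+'6.png',cv2.resize(f[130:310,170:430],None,fx=3,fy=3,interpolation=cv2.INTER_CUBIC))
E
```

```text
shift [ -0.7 -40.9   1.3] yaw 0.1 | xang -4.9 stopframe [  -7.2 -177.9] z 31.3 F [ 0.3 -1.4  0.2] t 11.23 open 0.35
```

View pics/scene6.png

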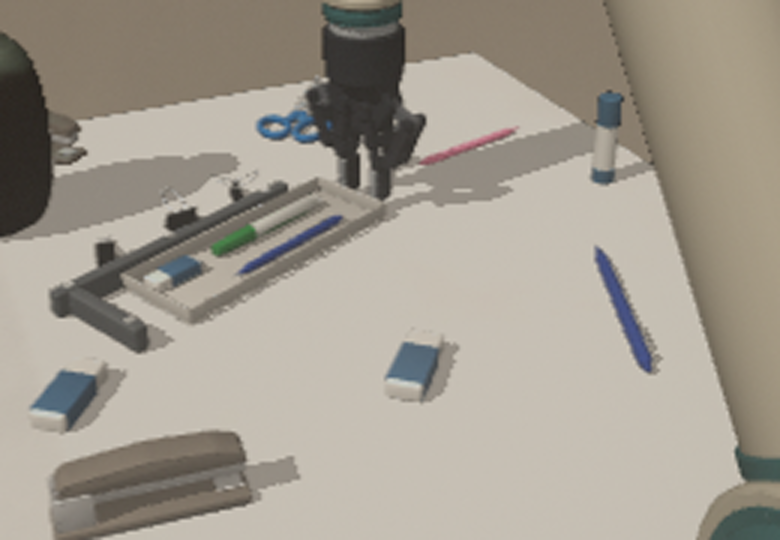

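The tray is sliding along the long bar with its contents lying in it, so I continue.

Call:
send_rows:
  moves:
    - [[0,-4,0,0,-0.3],[0,-8,0,0,-0.3],[0,-12,0,0,-0.3],[0,-16,0,0,-0.3],[0,-20,0,0,-0.3]]

```text
time_s: 11.75
tool_pos: [0.6419, -0.198, 0.0313]
eef_rot: [0.999, -0.043, 0.0, 0.0]
ft_force: [-1.0, -1.7, 1.0]
opening: 0.346
```

Call:
send_rows:
  moves:
    - [[0,-4,0,0,-0.3],[0,-8,0,0,-0.3],[0,-12,0,0,-0.3],[0,-14,0,0,-0.3],[0,-16,0,0,-0.3]]

```text
time_s: 12.17
tool_pos: [0.6432, -0.182, 0.0314]
eef_rot: [0.999, -0.042, 0.0, 0.0]
ft_force: [-0.5, -1.8, 0.4]
opening: 0.349
```

```bash
python3 go.py -.008 -.137 .03 -5
```

```text
shift [-0.7 -4.8  1.4] yaw 0.1 | xang -4.9 stopframe [  -7.3 -141.8] z 31.4 F [-0.5 -1.8  0.4] t 12.17 open 0.35
```

Call:
send_rows:
  moves:
    - [[0,-1.5,0,0,-0.3],[0,-3,0,0,-0.3],[0,-4,0,0,-0.3],[0,-5,0,0,-0.3]]

```text
time_s: 12.5
tool_pos: [0.6436, -0.1775, 0.0314]
eef_rot: [0.999, -0.043, 0.0, 0.0]
ft_force: [-0.7, -1.6, 0.3]
opening: 0.35
```

Call:
send_rows:
  moves:
    - [[0,-1,0,0,-0.3],[0,-2,0,0,-0.3],[0,-2,0,0,-0.3]]

```text
time_s: 12.75
tool_pos: [0.6437, -0.1765, 0.0313]
eef_rot: [0.999, -0.042, -0.0, 0.001]
ft_force: [0.2, -4.2, 0.1]
opening: 0.349
```

Call:
send_rows:
  moves:
    - [[0,-1,0,0,-0.3],[0,-2,0,0,-0.3],[0,-2,0,0,-0.3]]

```text
time_s: 13.0
tool_pos: [0.6437, -0.1764, 0.0314]
eef_rot: [0.999, -0.042, -0.0, 0.003]
ft_force: [-2.4, -9.6, -0.6]
opening: 0.347
```

```bash
python3 go.py -.008 -.137 .03 -5;python3 - <<'E'
from h import *
for n in ['scene','top']:
    c=cam(n); f=c['frame']
    save(n+'7.png',cv2.resize(f[150:250,170:310],None,fx=5.5,fy=5.5,interpolation=cv2.INTER_CUBIC))
E
```

```text
shift [-0.6  0.8  1.4] yaw 0.2 | xang -4.8 stopframe [  -7.4 -136.2] z 31.4 F [-2.4 -9.6 -0.6] t 13.0 open 0.35
```

View pics/scene7.png

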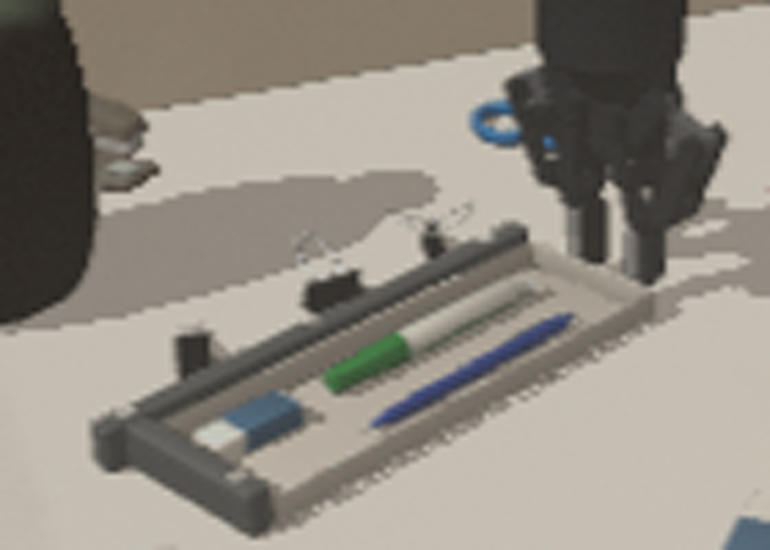

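View pics/top7.png

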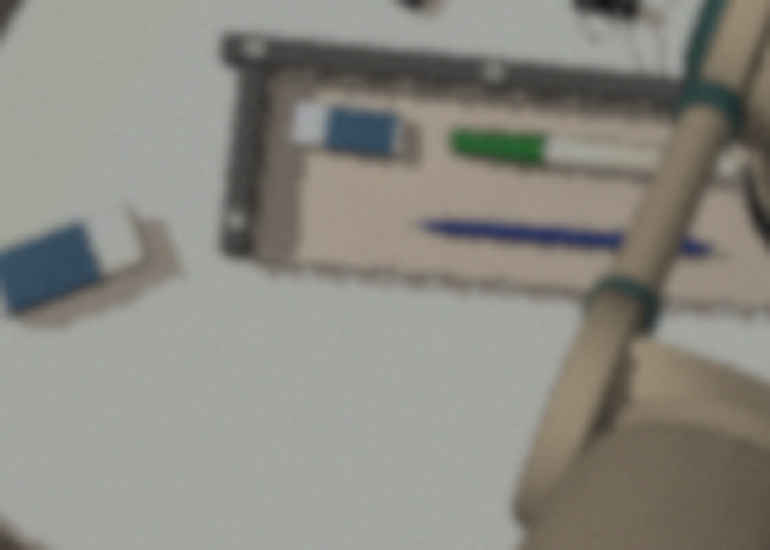

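Seated against the short bar at -136 mm, with 10 N on the tool. I back off and re-press the long side to make sure it is flush.

Call:
send_rows:
  moves:
    - [[0,8,0,0,-0.3],[0,18,0,0,-0.3],[0,22,-20,0,-0.3],[0,22,-60,0,-0.3],[0,22,-100,0,-0.3]]

```text
time_s: 13.52
tool_pos: [0.6407, -0.1951, 0.1303]
eef_rot: [0.999, -0.043, -0.002, -0.001]
ft_force: [0.3, -0.7, 1.1]
opening: 0.348
```

Call:
send_rows:
  moves:
    - [[-25,0,-5,7,-0.3],[-50,0,-10,14,-0.3],[-75,-10,-10,21,-0.3],[-100,-35,-10,28,0.3],[-120,-65,-10,35,1]]

```text
time_s: 13.93
tool_pos: [0.5262, -0.1206, 0.1413]
eef_rot: [0.938, -0.345, -0.0, -0.0]
ft_force: [1.1, -0.4, -0.6]
opening: 0.622
```

Call:
send_rows:
  moves:
    - [[0,0,0,7,1],[0,0,0,14,1],[0,0,0,21,1],[0,0,0,28,1],[0,0,0,35,1]]

```text
time_s: 14.35
tool_pos: [0.528, -0.12, 0.1414]
eef_rot: [0.792, -0.61, -0.0, -0.001]
ft_force: [0.7, 0.7, 0.3]
opening: 1.0
```

Call:
send_rows:
  moves:
    - [[0,0,0,7,1],[0,0,0,14,1],[0,0,0,20,1],[0,0,0,20,1]]

```text
time_s: 14.68
tool_pos: [0.528, -0.1202, 0.1413]
eef_rot: [-0.676, 0.737, 0.0, 0.0]
ft_force: [0.4, -1.0, 0.5]
opening: 0.996
```

```bash
python3 go.py -.085 -.005 .06 -95;  python3 meas.py d '(.663,-.041,-.087)'
```

```text
shift [-85.2 -42.6  81.3] yaw 0.0 | xang -95.0 stopframe [-127.6  -90.3] z 141.3 F [ 0.4 -1.   0.5] t 14.68 open 1.0
tray [ 0.6643 -0.0409 -0.0564] 0.511
tray [ 0.6652 -0.0546 -0.0796] 0.35
tray [ 0.6646 -0.0432 -0.0547] 0.904
tray_stop [ 0.6635 -0.04   -0.0874] 0.06
tray_stop [ 0.6747 -0.0441 -0.0514] 0.43
tray_stop [ 0.6649 -0.0409 -0.0807] 0.592
```

View pics/ov_sc_d.png

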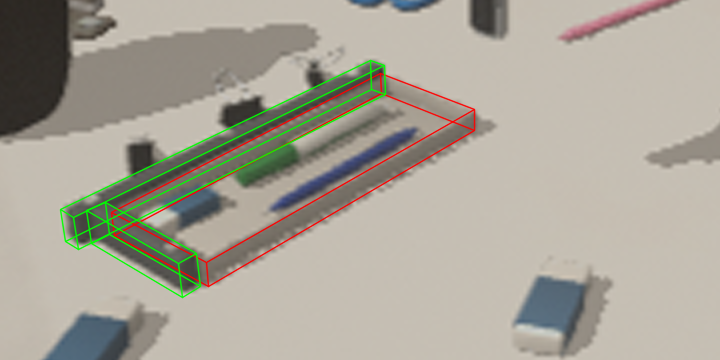

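Call:
send_rows:
  moves:
    - [[-28,-12,10,0,1],[-56,-24,25,0,1],[-85,-37,50,0,1],[-85,-37,85,0,1],[-85,-37,105,0,1]]

```text
time_s: 15.4
tool_pos: [0.5717, -0.0369, 0.0338]
eef_rot: [-0.678, 0.735, 0.001, -0.001]
ft_force: [-0.4, 0.4, -0.7]
opening: 1.003
```

Call:
send_rows:
  moves:
    - [[0,0,8,0,1],[0,0,14,0,1],[0,0,15,0,1],[0,0,15,0,1]]

```text
time_s: 15.73
tool_pos: [0.5728, -0.0393, 0.0221]
eef_rot: [-0.676, 0.737, -0.001, 0.0]
ft_force: [0.4, -0.2, -0.6]
opening: 1.0
```

```bash
python3 go.py -.056 -.005 .021 -95
python3 - <<'E'
from h import *
c=cam('scene'); f=c['frame']
save('scene8.png',cv2.resize(f[170:270,190:330],None,fx=5.5,fy=5.5,interpolation=cv2.INTER_CUBIC))
E
```

```text
shift [ -0.8 -33.9   1.1] yaw 0.1 | xang -94.9 stopframe [-89.9  -5.8] z 22.1 F [ 0.4 -0.2 -0.6] t 15.73 open 1.0
```

View pics/scene8.png

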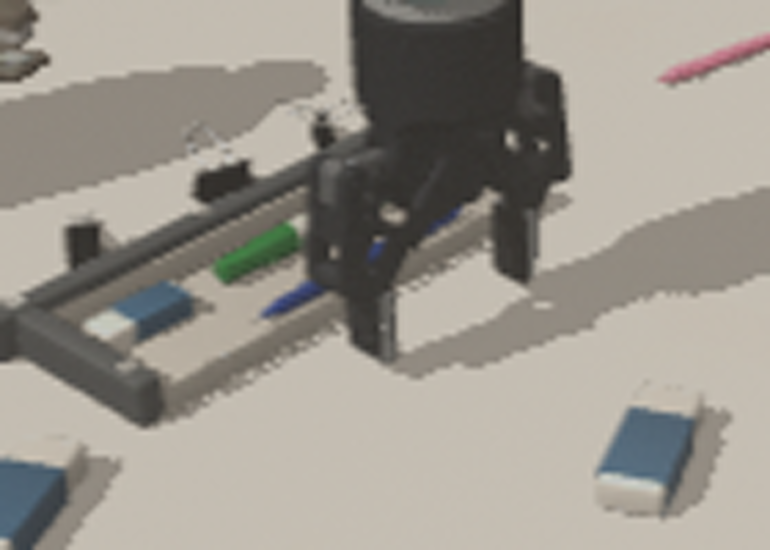

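The fingers stand clear in front of the near wall, so I make the nudge.

Call:
send_rows:
  moves:
    - [[0,-6,2,0,1],[0,-12,2,0,1],[0,-18,2,0,1],[0,-24,2,0,1],[0,-29,2,0,1]]

```text
time_s: 16.2
tool_pos: [0.6024, -0.0415, 0.0197]
eef_rot: [-0.676, 0.737, -0.001, 0.0]
ft_force: [0.1, 0.2, -0.7]
opening: 1.0
```

Call:
send_rows:
  moves:
    - [[0,-1.5,0,0,1],[0,-3,0,0,1],[0,-4,0,0,1],[0,-5,0,0,1],[0,-5,0,0,1]]

```text
time_s: 16.62
tool_pos: [0.6059, -0.0417, 0.0192]
eef_rot: [-0.676, 0.737, 0.0, -0.0]
ft_force: [0.2, -0.4, 0.5]
opening: 1.002
```

```bash
python3 go.py -.056 -.005 .021 -95
```

```text
shift [-0.3 -0.7 -1.8] yaw 0.1 | xang -94.9 stopframe [-56.7  -5.3] z 19.2 F [ 0.2 -0.4  0.5] t 16.62 open 1.0
```

Call:
send_rows:
  moves:
    - [[0,-1,0,0,1],[0,-2,0,0,1],[0,-2.5,0,0,1],[0,-2.5,0,0,1]]

```text
time_s: 16.95
tool_pos: [0.6064, -0.0417, 0.0191]
eef_rot: [-0.676, 0.737, 0.002, -0.001]
ft_force: [-4.9, -0.1, 4.9]
opening: 0.998
```

```bash
python3 go.py -.056 -.005 .021 -95
```

```text
shift [-0.3 -0.3 -1.9] yaw 0.1 | xang -94.9 stopframe [-56.3  -5.3] z 19.1 F [-4.9 -0.1  4.9] t 16.95 open 1.0
```

Call:
send_rows:
  moves:
    - [[0,-1,0,0,1],[0,-1.5,0,0,1],[0,-1.5,0,0,1]]

```text
time_s: 17.2
tool_pos: [0.6065, -0.0416, 0.019]
eef_rot: [-0.676, 0.737, 0.003, -0.002]
ft_force: [-7.4, 0.2, 6.3]
opening: 0.998
```

Call:
send_rows:
  moves:
    - [[0,8,0,0,1],[0,20,0,0,1],[0,28,0,0,1],[0,30,-30,0,1],[0,30,-65,0,1]]

```text
time_s: 17.62
tool_pos: [0.5771, -0.0389, 0.0823]
eef_rot: [-0.676, 0.737, 0.003, -0.002]
ft_force: [1.4, -0.7, -0.7]
opening: 1.003
```

Call:
send_rows:
  moves:
    - [[0,0,-35,0,1],[0,0,-70,0,1],[0,30,-105,0,1],[0,60,-130,0,1],[0,90,-150,0,1]]

```text
time_s: 18.03
tool_pos: [0.4906, -0.0319, 0.2367]
eef_rot: [-0.676, 0.736, -0.002, 0.001]
ft_force: [-0.7, -0.1, -0.1]
opening: 1.004
```

```bash
python3 go.py -.056 -.005 .021 -95;  python3 meas.py e '(.663,-.041,-.087)'
python3 - <<'E'
from h import *
for n in ['scene','top']:
    c=cam(n); f=c['frame']; save(n+'9.png',f)
E
```

```text
shift [  -0.4 -115.5  216.2] yaw 0.1 | xang -94.9 stopframe [-172.5   -5.6] z 236.7 F [-0.7 -0.1 -0.1] t 18.03 open 1.0
tray [ 0.6657 -0.0556 -0.0772] 0.385
tray [ 0.6657 -0.0556 -0.0772] 0.385
tray_stop [ 0.6637 -0.0397 -0.0843] 0.042
tray_stop [ 0.6748 -0.0447 -0.0606] 0.351
tray_stop [ 0.665  -0.0412 -0.0823] 0.538
```

View pics/ov_sc_e.png

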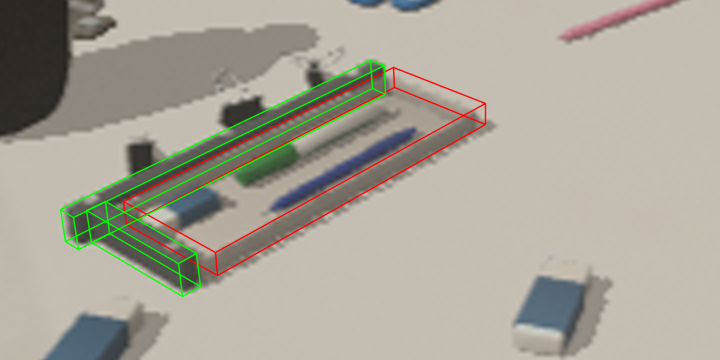

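View pics/ov_top_e.png

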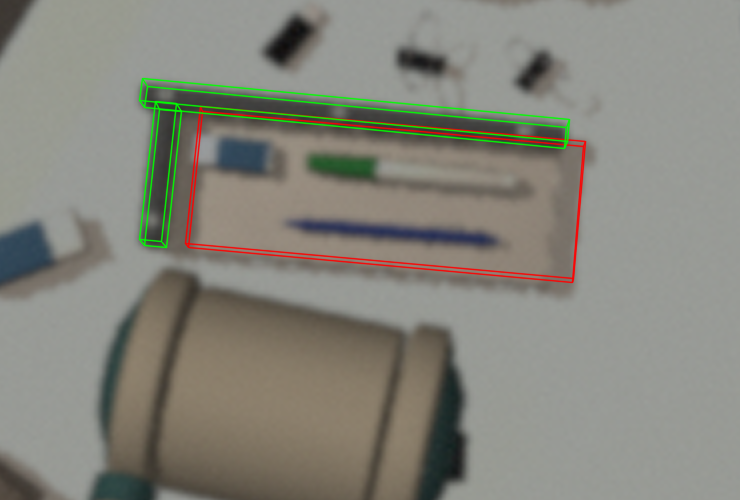

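View pics/scene9.png

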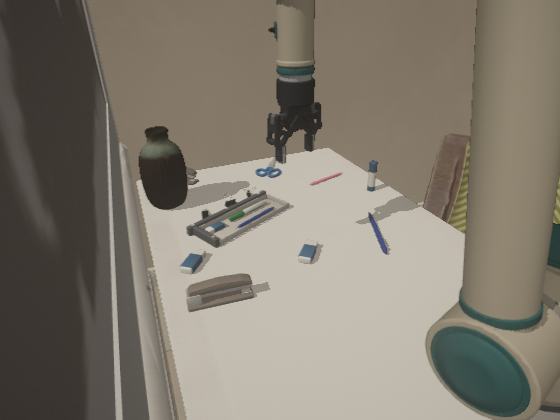

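The tray mask now leaves out parts hidden by the stop, so the free fit is biased. I overlay the tray model at the home pose instead and compare it with the picture.

Run:
```python
from h import *
S=np.load('res_a.npy')[1]
out=[]
for n,(y,x) in (('top',(145,180)),('scene',(180,170))):
    c=cam(n); a=overlay(c,[(TRAY,S,(255,0,0))],6)
    b=cv2.resize(c['frame'],None,fx=6,fy=6,interpolation=cv2.INTER_CUBIC)
    sl=np.s_[y*6:(y+72)*6,x*6:(x+130)*6]
    save('h_%s.png'%n,cv2.resize(np.vstack([a[sl],b[sl]]),None,fx=.69,fy=.69))
```

```text
(no output)
```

View pics/h_top.png

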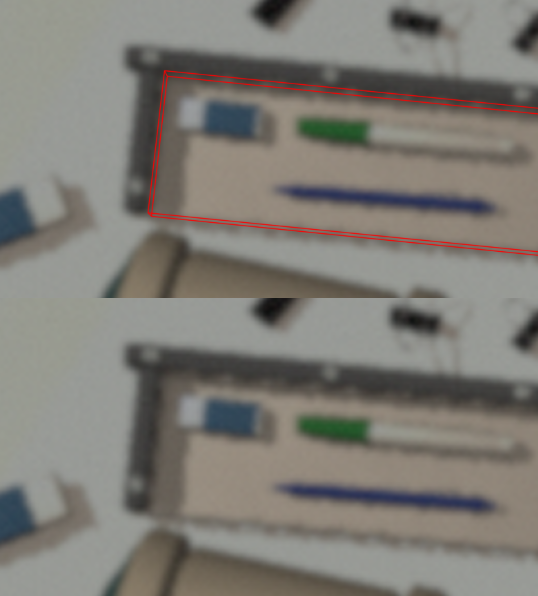

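View pics/h_scene.png

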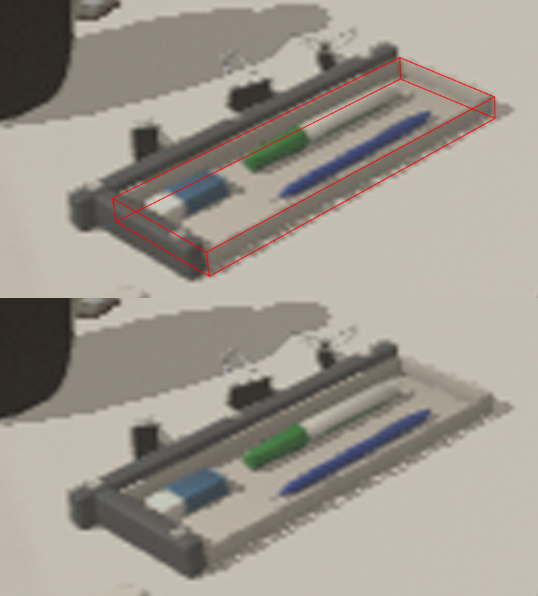

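The tray matches the home-pose wireframe to about 1 px in both views, the contents are still in it, and the arm is clear. I hand it in.

```bash
python3 -c "
from h import *
print(job.job_done()); o=status.observe(); print(o['time_s'],o['ft_force'])"
```

```text
the job is handed in; nothing more can be done
None
the job is handed in; nothing more can be done
```

The tray is home: one long side is against the long bar and its +y end is against the short bar. I pushed the long side, then the end, and then pressed the long side once more.

**Contact checks:** each push stopped where the stop's geometry predicts.
- **Long side:** the tool halted at about -56 mm in the stop frame, on both presses.
- **End:** the tool halted at about -136 mm.
- **Force:** 7–10 N at each stop.

**Last pictures:** the tray matches the home outline to about 1 px in both views. The eraser, marker and ballpoint still lie in it, and the other things look unmoved. The arm ended about 0.24 m up, touching nothing, at about 18 s.

**One check disagreed:** the automatic fit to the tray mask came out up to about 15 mm off after homing. I put that down to the stop hiding part of the tray, because the mask left those areas out. I relied on the contact positions and the home outline instead.

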